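# Blank off the manifold port with the twist-lock rod

## Robot

A 6-joint arm with a two-finger parallel gripper is mounted at the origin on the work surface. World frame = base frame: x ahead of the robot, y to its left, z up, the work surface at z = 0. Lengths are in m, angles in rad, forces in N, time in s.
With the tool pointing down it reaches from about 0.35 to 0.975 m from the base axis. Payload 7.1 kg.
Tool frame: the origin (TCP) lies midway between the tips of the shut fingers; the grasp point (between the pads) lies 19 mm behind it; z points along the fingers, x is the direction in which the jaws open and shut, and the axes are right-handed (so a half turn about z gives the same grasp; the last joint's range is limited). The gripper opens to 88 mm and grips with 3 to 60 N. Pads are 20 mm wide; open, the fingers measure 115 mm over their backs; the gripper's body (75 mm by 178 mm) begins 61 mm behind the grasp point.
Start: joints at [1.172, 0.423, 1.63, -0, 1.089, -0.019], TCP at [0.232, 0.58, 0.223] pointing down, gripper open.
Joint ranges: [-3, 3], [-0.9, 2.11], [0.09, 2.58], [-1.31, 4.45], [0.11, 2.69], [-2.54, 2.54]. Speed limits (rad/s): [2.39, 2.39, 3.01, 3.14, 3.14, 3.14].

## Interface

Orientations are given as a unit quaternion [w, x, y, z].
In Python, from station import move_pose, movel, movej, command_gripper, wait, inverse_kinematics, read_camera, camera_info, MotionError, job_done, get_time, get_joint_pos, get_qvel, get_effort, get_tcp_pos, get_ee_rot, get_ft_force, get_ft_torque, get_grip_width gives the robot as it stands. Calls block until the motion is done:
- move_pose(position, orientation): joint-space move of the TCP to a pose.
- movel(position, frame=None, v=0.15, until_force=None): straight line of the TCP; frame=None keeps the orientation; v is the mean speed in m/s. With until_force (N) it stops when the force on the tool has changed by that much, and returns True; else False.
- movej(angles): joint-space move.
- command_gripper(opening): opening from 0.0 (shut) to 1.0 (fully open); the grip force is fixed at half the most; returns when the fingers have stopped.
- wait(seconds).
- inverse_kinematics(position, orientation): joint angles nearest the present ones, or None.
- read_camera(name): name is "side" or "top"; returns the picture (400x640x3 uint8, red, green, blue); there is no depth.
- camera_info(name): a dict with "intrinsics" (3x3 intrinsics, pixels), "T" (4x4, takes a point from camera to world coordinates). Camera axes: x right, y up, looking along -z (the intrinsics and any distortion apply to the point x, -y, -z); pixel columns grow to the right and rows downward; lengths in m; the calibration is good to about 2 mm. A picture is of the moment at which its call begins. camera_info takes no time and is no camera call.
A pose or a line that the arm cannot do raises MotionError and nothing moves.
- job_done(): hands the job in, once; it reports no verdict.
Readings, each from a call of its own:
- get_time(): time.
- get_joint_pos(): joint angles.
- get_qvel(): joint speeds.
- get_effort(): joint torques, N m.
- get_tcp_pos(): TCP position.
- get_ee_rot(): TCP orientation.
- get_ft_force(): force on the tool from outside, world axes, zero at the start.
- get_ft_torque(): the same for the moment, N m.
- get_grip_width(): opening from 0.0 (shut) to 1.0 (fully open).
Only numpy, scipy, OpenCV 4.12 (cv2) and the standard library are available. Lean on these libraries where they do the work, as an engineer would, in place of code of your own. Each camera call takes 0.05 s, during which the arm holds its last target.

## Task

Close the manifold's end port for its leak test: swing the yellow-knobbed lever back to free the telescopic rod, slide the rod out until its sprung rubber pad presses on the steel port ring with about 10 N (never more than 20 N), then, with the pad still pressed on, swing the lever over to lock the rod so that it holds the pressure by itself, and let go. Leave the loose parts lying where they are.

Things in the scene. Friction and masses are not known exactly. Their poses are not given: they have to be found in the camera images.
- knob (a point): centre of the yellow knob on the lever's end, 75 mm from the rod's axis: a barrel 28 mm in diameter, 32 mm long, its length parallel to the rod. Best gripped from above, fingers closing along its length (a finger on each flat end): they then move it both ways, and it turns between them as the lever swings
- rod: telescopic rod, a 22 mm aluminium tube sliding in a fixed 36 mm grey clamp tube. Origin: on its level axis, 85 mm over the bench, in the lever's plane; moves with the rod, does not turn with the lever. +y: along the rod to the port, the way it slides out; z up; x away from the robot's side. Slides 135 mm in all, starts 0 to 30 mm out. When free it drags with about 3 N, felt on top of the pad's force
- nose (a point): point on the rod's axis, fixed to the rod 125 mm along +y from its origin: where the face of the black rubber pad (48 mm across) stands when not pressed. The pad sits on a spring of 2 N per mm in front of the rod's black head: 10 N at 5 mm, bottoming at 12 mm, 24 N. If the rod is let go while free, the spring pushes it back
- lever (a joint): lever angle a about the rod's axis (rad): 0 free, 1.4 locked, firm stops at both. Knob centre = rod origin + 75 mm (sin(a-0.7) along rod x, cos(a-0.7) along z): it leans to the robot's side when free, away when locked. The cam begins to grip at about 0.35 and holds fully (over 25 N) from 1.1 on; swinging takes about 10 N at the knob. It stays where left, starts at 1.2 to 1.4
- casting: orange engine manifold in line with the rod. Origin: on the rod's axis in the orange end face (82 mm square) that looks at the rod; +y into the casting, as the rod's. The steel port ring, 52 mm across, stands 2 to 24 mm proud of this face towards the rod, different each time, not measured: feel for it. Throttle bodies on top reach 84 mm over the axis, from 56 mm behind the face
- link_long: bystander, to be left alone: a dull steel linkage rod 240 mm long, 10 mm thick, lying on the bench on the far side of the fixture
- link_short: bystander, to be left alone: a dull steel linkage rod 150 mm long, lying on the bench on the near side of the fixture
- clevis: bystander, to be left alone: a small U-shaped cast clevis, 45 mm long, 28 mm high, on the far side
- bolt: bystander, to be left alone: a steel bolt standing on its head on the fixture's base plate, 42 mm high
- spare_ring: bystander, to be left alone: a flat steel ring 44 mm across, 10 mm high, lying on the base plate
- wrench: bystander, to be left alone: an open-ended steel wrench lying on the near side
- jar: bystander, to be left alone: an amber glass jar 60 mm across, 75 mm high, on the far side

How it is judged:
By the outcome, as a careful person would: the job done as asked, in the order asked, and still so for the second after the job is handed in, with the robot touching nothing.
It also fails if it takes over 58 s, if anything falls off the work surface, if the arm or the gripper's body presses on something with over 40 N, if the wrist force passes 120 N, or if a joint passes its speed limit or range.

## Working session

There is one attempt and no reset: what is moved stays moved. The work goes in short steps, each a Python script; the robot and the scene stay as the last script left them, time stands still between calls to the robot, and variables do not carry over. Pictures are saved under pics/ and viewed, and the job is handed in when it is done.

```bash
mkdir -p pics; ls; python3 - <<'E'
from station import *
import cv2
for n in("side","top"):
    i=read_camera(n);cv2.imwrite(f"pics/{n}0.png",i[:,:,::-1]);c=camera_info(n);print(n,c)
print(get_time(),get_tcp_pos(),get_ee_rot(),get_ft_force(),get_grip_width())
E
```

```text
pics
side {'intrinsics': array([[424.43725415,   0.        , 316.49216379],
       [  0.        , 424.43725415, 200.48025863],
       [  0.        ,   0.        ,   1.        ]]), 'T': array([[ 0.85472958,  0.30766879, -0.4180637 ,  0.21213854],
       [-0.5190459 ,  0.51490625, -0.68224842, -0.57171771],
       [ 0.00535707,  0.80013215,  0.59979983,  0.58299811],
       [ 0.        ,  0.        ,  0.        ,  1.        ]])}
top {'intrinsics': array([[424.96613339,   0.        , 320.93576764],
       [  0.        , 424.96613339, 202.29614993],
       [  0.        ,   0.        ,   1.        ]]), 'T': array([[-0.0198185 ,  0.99705675, -0.07406124,  0.47366645],
       [-0.99937497, -0.01758674,  0.03066568, -0.0166374 ],
       [ 0.02927293,  0.0746227 ,  0.9967821 ,  0.92066034],
       [ 0.        ,  0.        ,  0.        ,  1.        ]])}
0.1 [0.23150955 0.5800305  0.22200743] [ 3.76366783e-04  8.27867116e-01  5.60923865e-01 -5.60540965e-04] [0.10258213 0.16330377 0.40971658] 0.9993007790554019
```

View pics/side0.png

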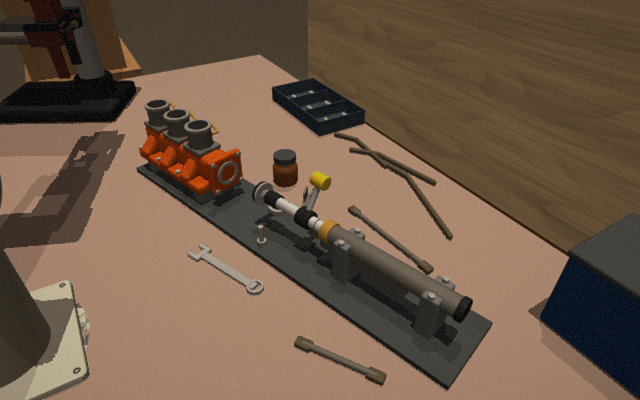

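View pics/top0.png

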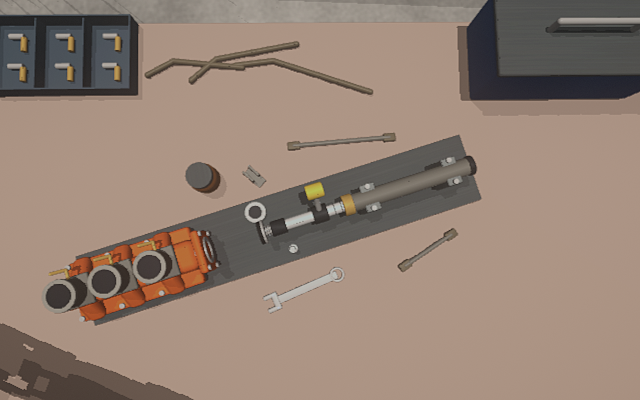

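The side view shows the casting at about (195,160), the knob at (320,181) and the rod tube running from (325,230) to (470,305). In the top view the knob is at (315,191), the pad at (264,232), the port at (210,250) and the clamp tube from (350,203) to (470,166). Next I'll measure these.

```bash
python3 - <<'E'
import cv2,numpy as np
s=cv2.imread("pics/side0.png");t=cv2.imread("pics/top0.png")
cv2.imwrite("pics/sz.png",cv2.resize(s[140:330,200:480],None,fx=2.85,fy=2.85,interpolation=cv2.INTER_CUBIC))
cv2.imwrite("pics/tz.png",cv2.resize(t[140:280,190:480],None,fx=2.75,fy=2.75,interpolation=cv2.INTER_CUBIC))
for n,i in(("s",s),("t",t)):
    h=cv2.cvtColor(i,cv2.COLOR_BGR2HSV)
    m=cv2.inRange(h,(24,150,90),(34,255,255))
    nn,l,st,c=cv2.connectedComponentsWithStats(m)
    for k in range(1,nn):
        if st[k,4]>30: print(n,st[k],c[k])
E
```

```text
s [313 171  15  11  78] [320.06410256 175.55128205]
t [305 184  19  13 104] [313.91346154 189.91346154]
```

View pics/sz.png

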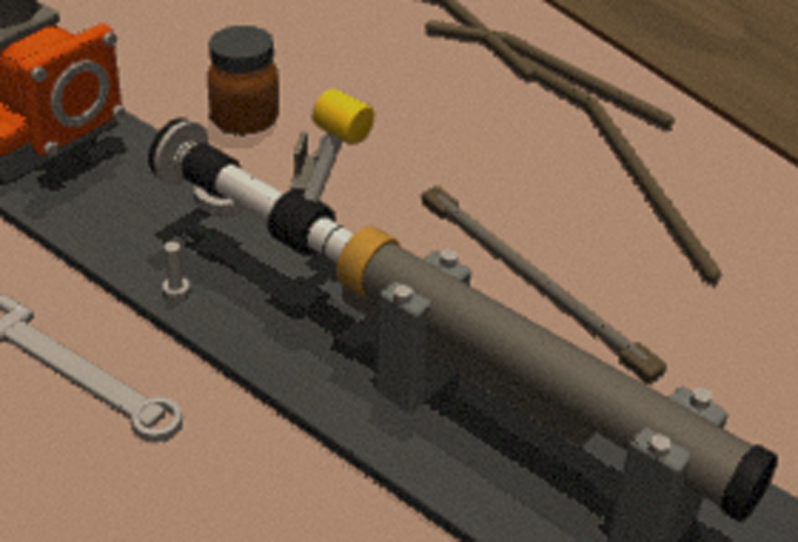

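View pics/tz.png

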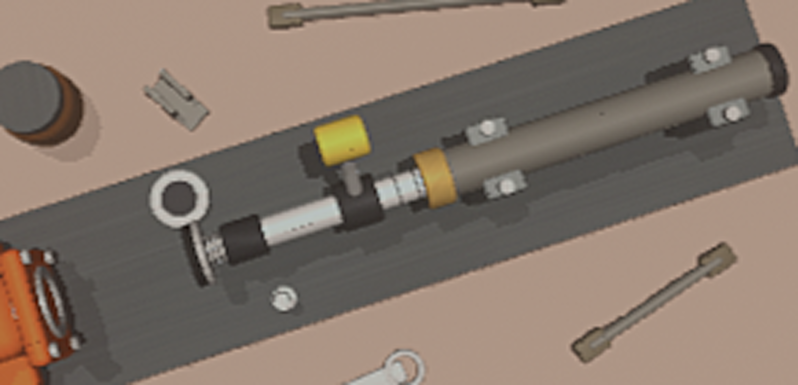

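```bash
cat > geo.py <<'E'
import numpy as np,cv2
from station import camera_info
C={n:camera_info(n) for n in("side","top")}
def ray(n,uv):
    K=C[n]["intrinsics"];T=C[n]["T"]
    d=np.array([(uv[0]-K[0,2])/K[0,0],-(uv[1]-K[1,2])/K[1,1],-1.]);d=T[:3,:3]@d
    return T[:3,3],d/np.linalg.norm(d)
def onz(n,uv,z):
    o,d=ray(n,uv);return o+d*(z-o[2])/d[2]
def tri(a,b):
    o1,d1=ray("side",a);o2,d2=ray("top",b)
    s=np.linalg.lstsq(np.c_[d1,-d2],o2-o1,rcond=None)[0]
    p,q=o1+s[0]*d1,o2+s[1]*d2
    return (p+q)/2,np.linalg.norm(p-q)
def proj(n,p):
    K=C[n]["intrinsics"];T=C[n]["T"];q=T[:3,:3].T@(np.asarray(p)-T[:3,3])
    return K[0,0]*q[0]/-q[2]+K[0,2],K[1,1]*-q[1]/-q[2]+K[1,2]
def knobpx(img):
    h=cv2.cvtColor(img,cv2.COLOR_RGB2HSV)
    m=cv2.inRange(h,(22,170,40),(36,255,255))
    nn,l,st,c=cv2.connectedComponentsWithStats(m)
    k=1+np.argmax(st[1:,4])
    r=cv2.minAreaRect(np.argwhere(l==k)[:,::-1].astype(np.float32))
    return st[k],c[k],r
E
python3 - <<'E'
from geo import *
ims={n:cv2.imread(f"pics/{n}0.png")[:,:,::-1].copy() for n in C}
k={n:knobpx(ims[n]) for n in C};print(k)
print("knob",tri(k["side"][2][0],k["top"][2][0]),tri(k["side"][1],k["top"][1]))
for n,pts in (("top",[(230,222),(300,218),(430,178),(400,189),(450,172),(380,194),(345,205),(340,207),(265,232)]),("side",[(380,258),(420,280),(450,296)])):
    for p in pts: print(n,p,ims[n][p[1],p[0]],cv2.cvtColor(ims[n],cv2.COLOR_RGB2HSV)[p[1],p[0]])
# scanlines across the tube
for u in (385,400,415,430,440): print(u,[int(ims["top"][v,u].sum()) for v in range(160,215)])
for u in (375,395,415,435): print(u,[int(ims["side"][v,u].sum()) for v in range(230,320)])
E
```

```text
{'side': (array([310, 171,  20,  19, 238], dtype=int32), array([319.72689076, 179.80672269]), ((319.9000244140625, 180.20001220703125), (19.677398681640625, 13.86362075805664), 26.56505012512207)), 'top': (array([305, 186,   3,   2,   3], dtype=int32), array([306.        , 186.33333333]), ((305.9000244140625, 186.29998779296875), (0.4472135603427887, 2.2360680103302), 63.43495178222656))}
knob (array([ 0.5618652 , -0.0133138 ,  0.13668169]), np.float64(0.0006261119008471957)) (array([ 0.56155574, -0.01343768,  0.13776656]), np.float64(0.0009005291262185016))
top (230, 222) [92 89 86] [15 17 92]
top (300, 218) [186 194 190] [ 75  11 194]
top (430, 178) [130 123 112] [ 18  35 130]
top (400, 189) [127 121 110] [ 19  34 127]
top (450, 172) [130 124 112] [ 20  35 130]
top (380, 194) [130 123 112] [ 18  35 130]
top (345, 205) [189 167  92] [ 23 131 189]
top (340, 207) [193 201 199] [ 83  10 201]
top (265, 232) [78 73 69] [13 29 78]
side (380, 258) [105  94  82] [ 16  56 105]
side (420, 280) [110 100  85] [ 18  58 110]
side (450, 296) [109  97  85] [ 15  56 109]
385 [266, 269, 269, 271, 267
[... 2450 characters left out ...]
266, 283, 280, 292, 294, 300, 291, 294, 301, 282, 285, 270, 261, 251, 237, 222, 212, 188, 191, 167, 153, 135, 130, 109, 104, 101, 149, 196, 210, 197, 208, 208, 204, 207, 204, 93, 81, 100, 126, 74, 109, 97, 115, 106, 119, 116, 91, 75, 87, 91, 87]
435 [409, 423, 422, 424, 421, 415, 417, 408, 420, 418, 429, 410, 422, 423, 419, 423, 423, 426, 414, 413, 425, 425, 419, 416, 424, 422, 414, 420, 423, 423, 418, 434, 426, 409, 416, 419, 411, 413, 411, 430, 415, 425, 424, 421, 415, 413, 425, 410, 360, 316, 276, 250, 271, 282, 291, 293, 294, 285, 299, 303, 293, 280, 261, 258, 282, 325, 367, 337, 312, 327, 330, 327, 302, 269, 196, 129, 125, 115, 111, 133, 133, 118, 147, 118, 141, 129, 135, 131, 133, 128]
```

```bash
sed -i 's/(22,170,40)/(25,130,40)/' geo.py; python3 - <<'E'
from geo import *
ims={n:cv2.imread(f"pics/{n}0.png")[:,:,::-1].copy() for n in C}
for n in C: print(n,knobpx(ims[n]))
kt=(314.5,191.3);ks=knobpx(ims["side"])[2][0]
kn,e=tri(ks,kt);print("knob",kn,e)
P=np.array([onz("top",p,.085) for p in [(385,192.),(400,187.2),(415,182.4),(430,177.8),(440,174.6)]])
v=P[0]-P[-1];v/=np.linalg.norm(v);c=P.mean(0)
print("axis",c,v,"yaw",np.arctan2(v[1],v[0]))
xr=np.cross(v,[0,0,1]);print("rodx",xr)
d=kn-c;print("knob rel: along",d@v,"x",d@xr,"z",kn[2]-.085, "r",np.hypot(d@xr,kn[2]-.085),"a",.7+np.arctan2(d@xr,kn[2]-.085))
# alu rod check
for u,lo in((290,0),(300,0)): print(u,[int(ims["top"][q,u].sum()) for q in range(205,235)])
for p in [(264,231.7)]: 
    q=onz("top",p,.085)-c; print("pad-ish along/x",q@v,q@xr)
E
```

```text
side (array([313, 172,  15,   9,  68], dtype=int32), array([320.33823529, 175.35294118]), ((319.9000244140625, 175.20001220703125), (14.310833930969238, 4.919349670410156), 26.56505012512207))
top (array([305, 185,  19,  12, 153], dtype=int32), array([313.96078431, 190.13071895]), ((314.01885986328125, 190.0660400390625), (8.928435325622559, 17.307430267333984), 74.05460357666016))
knob [ 0.55072199 -0.02914642  0.16052011] 0.0012638327077938835
axis [ 0.57146013 -0.22869346  0.085     ] [-0.28414337  0.9587818   0.        ] yaw 1.8589091780503406
rodx [ 0.9587818   0.28414337 -0.        ]
knob rel: along 0.19721467266733225 x 0.03681660807707496 z 0.07552010887882359 r 0.0840163643308273 a 1.1536036339413545
290 [268, 265, 263, 267, 262, 267, 263, 271, 271, 269, 266, 269, 321, 471, 535, 550, 564, 571, 567, 560, 531, 490, 458, 349, 221, 233, 240, 237, 239, 240]
300 [265, 267, 264, 264, 266, 273, 272, 259, 261, 335, 490, 540, 556, 570, 572, 572, 552, 437, 502, 454, 324, 216, 234, 239, 238, 235, 242, 239, 235, 234]
pad-ish along/x 0.3124729354015168 -0.002696511840889884
```

```bash
sed -i 's/    nn,l,st/    m[:, :0]=0\n    nn,l,st/; s/(25,130,40)/(21,160,40)/' geo.py; python3 - <<'E'
from geo import *
ims={n:cv2.imread(f"pics/{n}0.png")[:,:,::-1].copy() for n in C}
for n in C:
    h=cv2.cvtColor(ims[n],cv2.COLOR_RGB2HSV); print(n,h[185:199:2,314] if n=="top" else h[172:190:2,320])
    m=cv2.inRange(h,(21,160,40),(36,255,255)); print([ (s,c) for s,c in zip(*cv2.connectedComponentsWithStats(m)[2:]) if s[4]>20][1:])
v=np.array([-0.28414337,0.9587818,0]);xr=np.array([.9587818,.28414337,0]);c=np.array([0.57146013,-0.22869346,.085])
for kt in((314.5,191.3),(314.2,190.7)):
  kn,e=tri((320.1,180.4),kt);d=kn-c
  print(kn,e,"along",d@v,"x",d@xr,"z",d[2],"r",np.hypot(d@xr,d[2]),"a",.7+np.arctan2(d@xr,d[2]))
  # project ideal
  for a in(1.2,1.3,1.4):
    p=c+v*(d@v)+.075*np.array([*(xr[:2]*np.sin(a-.7)),np.cos(a-.7)]); print(a,p,proj("side",p),proj("top",p))
# side projection of the axis
for s in(.05,0,.1,.15): print(s,proj("side",c-v*s),proj("top",c-v*s), proj("side",c+v*s))
E
```

```text
side [[ 20 153 178]
 [ 26 212 202]
 [ 26 214 198]
 [ 24 220 199]
 [ 22 222 195]
 [ 22 213 178]
 [ 22 215 141]
 [ 22 205 108]
 [ 22 210  80]]
[(array([310, 171,  21,  19, 267], dtype=int32), array([320.03370787, 180.17977528]))]
top [[ 23 162 187]
 [ 28 154 185]
 [ 30 145 186]
 [ 31 144 188]
 [ 28 153 185]
 [ 24 163 185]
 [ 22 167 160]]
[(array([305, 182,  16,   8,  41], dtype=int32), array([312.36585366, 184.95121951])), (array([307, 192,  17,   8,  60], dtype=int32), array([315.23333333, 195.68333333]))]
[ 0.55161696 -0.02918774  0.14895675] 0.0006565422505205927 along 0.19692076370954698 x 0.037662957191634594 z 0.06395674502654612 r 0.07422239270469211 a 1.2322041715726189
1.2 [ 0.54998124 -0.0296725   0.15081869] (np.float64(319.3038113000275), np.float64(179.9571194746519)) (np.float64(314.8800890142364), np.float64(191.9267547457611))
1.3 [ 0.55610907 -0.02785646  0.14690017] (np.float64(321.61797672441395), np.float64(180.29185667466473)) (np.float64(313.7928545869064), np.float64(188.82282400566777))
1.4 [ 0.56183122 -0.02616065  0.14236316] (np.float64(323.73864057631965), n
[... 859 characters left out ...]
7.60628050836976), np.float64(175.33194044127433)) (np.float64(369.94729207703847), np.float64(254.8863419910378))
0 (np.float64(395.05320212568824), np.float64(269.6428314758889)) (np.float64(414.0496158945085), np.float64(182.78433708591527)) (np.float64(395.05320212568824), np.float64(269.6428314758889))
0.1 (np.float64(451.67105836033375), np.float64(302.9210834317981)) (np.float64(461.0234303878979), np.float64(167.923680738559)) (np.float64(346.66629667264226), np.float64(241.20248176784236))
0.15 (np.float64(483.7520603993016), np.float64(321.7773196062353)) (np.float64(484.30230129116364), np.float64(160.5591670328094)) (np.float64(325.01821807816094), np.float64(228.47840032535854))
```

The knob triangulates to (0.552, -0.029, 0.1485) with the rays missing by under 1 mm. It sits 74 mm from the axis, so a≈1.24. Moving above it now.

```bash
cat > h.py <<'E'
from station import *
from geo import *
yaw=np.arctan2(-0.9587818,0.28414337)
v=np.array([-0.28414337,0.9587818,0]);xr=np.array([.9587818,.28414337,0]);c=np.array([0.57146013,-0.22869346,.085])
Q=[0,np.cos(yaw/2),np.sin(yaw/2),0]
def F(): f=np.array(get_ft_force()); return np.array([f@v,f@xr,f[2]]).round(2)
def st(): p=np.array(get_tcp_pos())-c; return "t%.2f"%get_time(),"s,x,z",(np.array([p@v,p@xr,p[2]])*1e3).round(2),"F",F(),"w %.4f"%get_grip_width()
def tcp(a,s,off=(0,0)): return c+v*s+xr*(.075*np.sin(a-.7)+off[0])+np.array([0,0,.075*np.cos(a-.7)-.019+off[1]])
E
python3 - <<'E'
from h import *
for p in [(208,249),(264,231.7)]:
    q=onz("top",p,.085)-c; print("along/x",q@v,q@xr)
t=tcp(1.24,.197); t[2]=.24
move_pose(t,Q); print(get_joint_pos().round(2) if hasattr(get_joint_pos(),'round') else get_joint_pos(),st())
cv2.imwrite("pics/top1.png",read_camera("top")[:,:,::-1]);cv2.imwrite("pics/side1.png",read_camera("side")[:,:,::-1])
E
```

```text
along/x 0.4255741487286775 -0.001907276211653569
along/x 0.31247293605789345 -0.002696505548031844
[-0.07  0.3   1.77  0.    1.07  1.21] ('t2.55', 's,x,z', array([197.66,  38.85, 154.99]), 'F', array([-0.27, -0.25,  0.13]), 'w 0.9999')
```

View pics/side1.png

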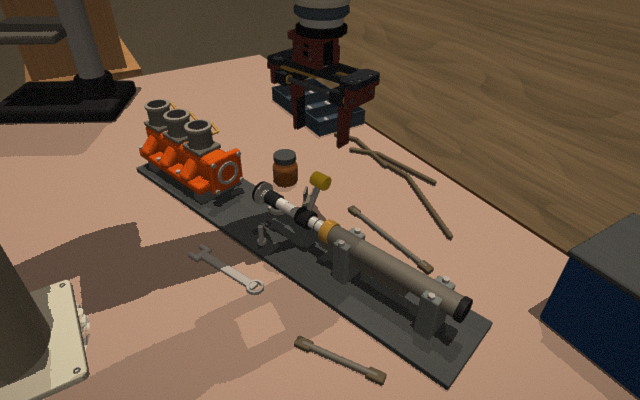

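The open gripper hangs straight above the knob: fingertips at about (298,128) and (343,145), knob at (320,181). Next I lower with a force guard and grip.

```bash
python3 - <<'E'
from h import *
print(movel(tcp(1.24,.197),Q,v=.08,until_force=8),st())
command_gripper(0.3);print(st())
command_gripper(0.0);print(st())
cv2.imwrite("pics/top2.png",cv2.resize(read_camera("top")[130:290,200:480,::-1],None,fx=2.8,fy=2.8))
E
```

```text
False ('t4.17', 's,x,z', array([196.89,  38.91,  45.83]), 'F', array([ 0.57, -0.64,  0.14]), 'w 1.0005')
('t5.08', 's,x,z', array([196.72,  38.58,  45.33]), 'F', array([-1.56,  0.11, -0.72]), 'w 0.3645')
('t5.29', 's,x,z', array([196.71,  38.6 ,  45.32]), 'F', array([-4.32, -0.  , -1.19]), 'w 0.3622')
```

View pics/top2.png

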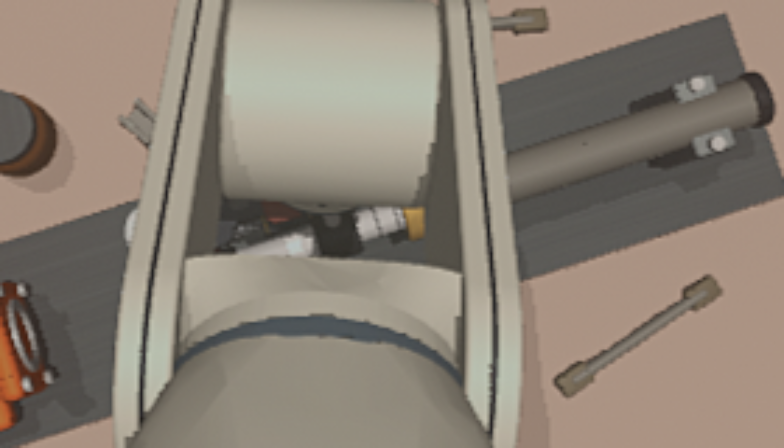

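Grip width reads 32 mm, so the knob is held along its length. Swinging the lever back.

```bash
python3 - <<'E'
from h import *
s=.197
for a in np.linspace(1.24,0.0,8)[1:]:
    movel(tcp(a,s),Q,v=.06); print("%.2f"%a,*st())
p=np.array(get_tcp_pos())-c; print("a",.7+np.arctan2(p@xr,p[2]+.019),"r",np.hypot(p@xr,p[2]+.019))
cv2.imwrite("pics/side3.png",cv2.resize(read_camera("side")[130:290,200:480,::-1],None,fx=2.8,fy=2.8))
E
```

```text
1.06 t5.72 s,x,z [196.69  26.64  51.06] F [-5.28  1.22 -5.18] w 0.3628
0.89 t6.09 s,x,z [196.69  14.35  54.89] F [-4.52  2.08 -4.55] w 0.3638
0.71 t6.47 s,x,z [196.61   1.96  56.7 ] F [-3.04  3.3  -2.56] w 0.3592
0.53 t6.84 s,x,z [196.54 -10.79  56.24] F [-2.37  2.7   7.49] w 0.3563
0.35 t7.22 s,x,z [196.47 -24.09  53.12] F [-3.09 -0.57 12.33] w 0.3590
0.18 t7.59 s,x,z [196.6  -37.18  47.24] F [-3.1  -3.06 14.14] w 0.3625
0.00 t7.97 s,x,z [197.13 -49.19  39.  ] F [-2.77 -4.3  11.66] w 0.3641
a -0.003384017589124988 r 0.07605027100815488
```

View pics/side3.png

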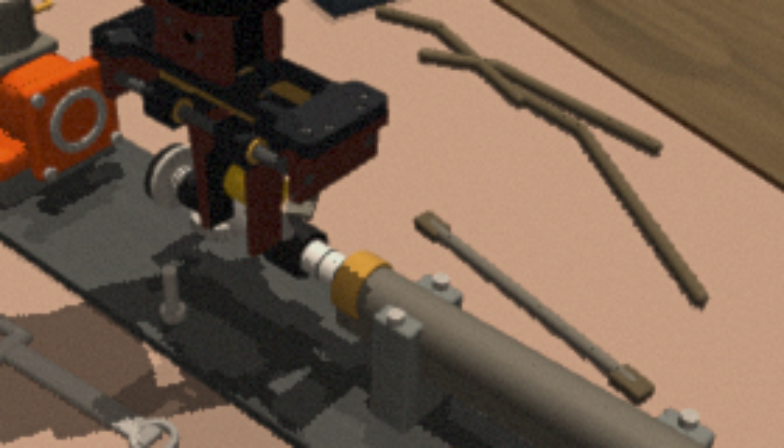

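The lever is at about 0 (free). The force is about 12 N radially outward, which points to an axis offset of roughly 2 mm, so I'll relax that and slide out with a force guard.

```bash
python3 - <<'E'
from h import *
off=(-.002,.001)
movel(tcp(0,.197,off),Q,v=.03);wait(.2);print(st())
print(movel(tcp(0,.245,off),Q,v=.05,until_force=9),st());wait(.2);print(st())
for s in (.250,.255):
  print(movel(tcp(0,s,off),Q,v=.03,until_force=9),st())
cv2.imwrite("pics/side4.png",cv2.resize(read_camera("side")[130:290,120:400,::-1],None,fx=2.8,fy=2.8))
E
```

```text
('t8.47', 's,x,z', array([197.12, -49.16,  39.21]), 'F', array([-1.55,  6.9 , -5.9 ]), 'w 0.3602')
False ('t9.57', 's,x,z', array([245.4 , -49.41,  39.22]), 'F', array([ 0.48,  6.2 , -6.16]), 'w 0.3651')
('t9.78', 's,x,z', array([245.38, -49.41,  39.22]), 'F', array([ 0.35,  6.65, -5.79]), 'w 0.3596')
False ('t10.09', 's,x,z', array([250.39, -49.39,  39.24]), 'F', array([ 0.8 ,  5.79, -6.65]), 'w 0.3597')
False ('t10.41', 's,x,z', array([255.39, -49.41,  39.25]), 'F', array([ 0.13,  6.53, -5.64]), 'w 0.3573')
```

View pics/side4.png

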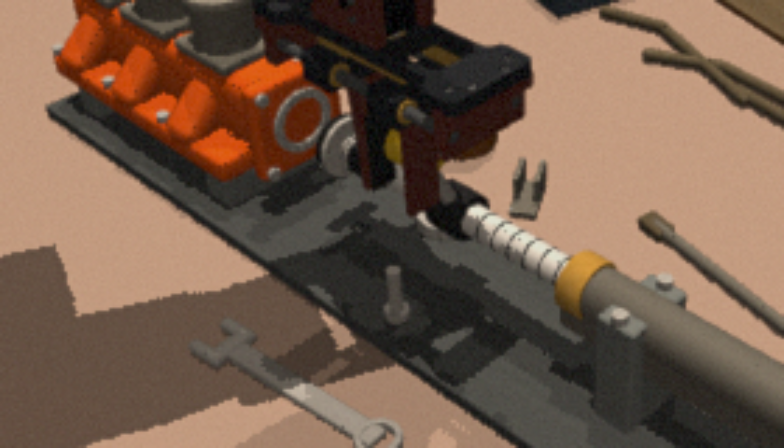

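The rod is sliding out: the pad at about (340,145) in the crop is nearing the port ring at (300,118). I continue in small steps and log the force.

```bash
python3 - <<'E'
from h import *
off=(-.001,.0005)
s=.255
movel(tcp(0,s,off),Q,v=.03); print(st()); f0=F()[0]
while s<.315:
    s+=.002
    hit=movel(tcp(0,s,off),Q,v=.03); f=np.mean([F()[0] for _ in range(3)]); p=np.array(get_tcp_pos())-c
    print("%.3f %.2f mm F %.2f t %.2f"%(s,p@v*1e3,f,get_time()))
    if f0-f>5: break
print(st())
E
```

```text
('t10.71', 's,x,z', array([255.4 , -49.54,  39.06]), 'F', array([ 0.76, -0.07,  5.32]), 'w 0.3593')
0.257 257.20 mm F -0.63 t 10.96
0.259 259.17 mm F -1.27 t 11.21
0.261 261.15 mm F -1.22 t 11.46
0.263 263.16 mm F -1.84 t 11.71
0.265 265.17 mm F -1.85 t 11.96
0.267 267.15 mm F -1.26 t 12.21
0.269 269.15 mm F -1.30 t 12.46
0.271 271.12 mm F -1.75 t 12.71
0.273 273.15 mm F -2.14 t 12.96
0.275 275.16 mm F -1.61 t 13.21
0.277 277.15 mm F -1.60 t 13.46
0.279 279.15 mm F -1.84 t 13.71
0.281 281.17 mm F -0.98 t 13.96
0.283 283.16 mm F -1.26 t 14.21
0.285 285.15 mm F -1.74 t 14.46
0.287 287.14 mm F -3.05 t 14.71
0.289 289.15 mm F -1.34 t 14.96
0.291 291.17 mm F -1.15 t 15.21
0.293 293.17 mm F -0.91 t 15.46
0.295 295.16 mm F -1.67 t 15.71
0.297 297.14 mm F -1.38 t 15.96
0.299 298.87 mm F -3.41 t 16.21
0.301 300.53 mm F -5.26 t 16.46
('t16.46', 's,x,z', array([300.53, -49.62,  39.13]), 'F', array([-5.26, -1.36,  6.6 ]), 'w 0.3586')
```

```bash
python3 - <<'E'
from h import *
off=(-.001,.0005)
s=.301
while s<.310:
    s+=.001
    hit=movel(tcp(0,s,off),Q,v=.02); f=np.mean([F()[0] for _ in range(3)]); p=np.array(get_tcp_pos())-c
    print("%.3f %.2f mm F %.2f t %.2f"%(s,p@v*1e3,f,get_time()))
    if f<-10.3: break
wait(.2);print(st())
cv2.imwrite("pics/side5.png",cv2.resize(read_camera("side")[100:260,120:400,::-1],None,fx=2.8,fy=2.8))
cv2.imwrite("pics/top5.png",cv2.resize(read_camera("top")[150:310,150:430,::-1],None,fx=2.8,fy=2.8))
E
```

```text
0.302 301.18 mm F -8.60 t 16.71
0.303 301.94 mm F -10.99 t 16.96
('t17.16', 's,x,z', array([301.95, -49.56,  39.16]), 'F', array([-10.64,  -1.74,   5.84]), 'w 0.3639')
```

View pics/side5.png

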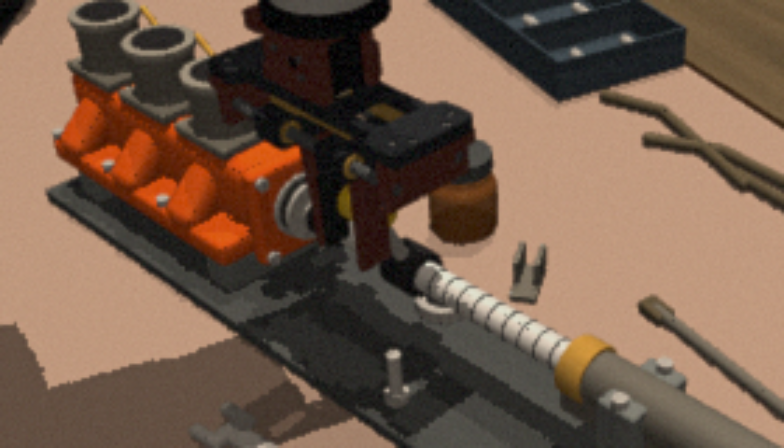

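View pics/top5.png

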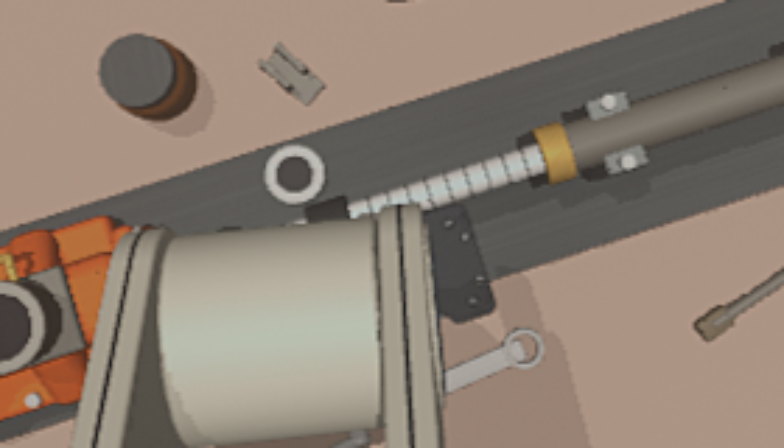

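The pad is on the ring; the contact fits give s≈297.8 mm at first touch and about 9 N now. Add about 0.6 mm, then lock while holding s.

```bash
python3 - <<'E'
from h import *
off=(-.001,.0005)
s=.3036
movel(tcp(0,s,off),Q,v=.01);wait(.1)
print(st(),np.mean([F() for _ in range(8)],0).round(2)); 
s0=(np.array(get_tcp_pos())-c)@v
for a in np.linspace(0,1.4,9)[1:]:
    movel(tcp(a,s,off),Q,v=.06)
    p=np.array(get_tcp_pos())-c; print("%.2f a %.3f"%(a,.7+np.arctan2(p@xr-off[0],p[2]+.019-off[1])),*st())
    if a<.6: s+=np.clip(s0-p@v,-.0005,.0005)
    th=a-.7;f=F();print("  tang %.1f rad %.1f"%(f[1]*np.cos(th)-f[2]*np.sin(th),f[1]*np.sin(th)+f[2]*np.cos(th)))
wait(.2);print(st(),s)
cv2.imwrite("pics/side6.png",cv2.resize(read_camera("side")[100:260,120:400,::-1],None,fx=2.8,fy=2.8))
E
```

```text
('t17.61', 's,x,z', array([302.36, -49.57,  39.17]), 'F', array([-11.94,  -2.1 ,   6.03]), 'w 0.3619') [-11.94  -2.1    6.03]
0.17 a 0.162 t17.98 s,x,z [302.55 -39.34  45.76] F [-10.93   0.98  -5.  ] w 0.3609
  tang -1.7 rad -4.8
0.35 a 0.318 t18.34 s,x,z [302.66 -28.72  50.57] F [-10.79   0.94  -8.72] w 0.3619
  tang -2.1 rad -8.5
0.52 a 0.478 t18.71 s,x,z [302.73 -17.28  53.51] F [-8.98 -1.41 -8.59] w 0.3632
  tang -2.9 rad -8.2
0.70 a 0.648 t19.07 s,x,z [302.68  -4.82  54.59] F [-5.33 -4.15 -7.74] w 0.3650
  tang -4.2 rad -7.7
0.88 a 0.829 t19.44 s,x,z [302.69   8.33  53.67] F [-5.56 -5.93 -2.45] w 0.3617
  tang -5.4 rad -3.4
1.05 a 1.016 t19.81 s,x,z [302.66  21.59  50.62] F [-5.22 -4.32  0.59] w 0.3630
  tang -4.3 rad -0.9
1.22 a 1.205 t20.18 s,x,z [302.58  34.41  45.57] F [-4.89 -3.07  0.86] w 0.3609
  tang -3.1 rad -0.8
1.40 a 1.392 t20.54 s,x,z [302.5   46.21  38.5 ] F [-3.74 -2.26  2.52] w 0.3613
  tang -3.4 rad 0.5
('t20.74', 's,x,z', array([302.53,  46.21,  38.53]), 'F', array([-5.53, -1.89,  1.81]), 'w 0.3636') 0.30272402821771616
```

View pics/side6.png

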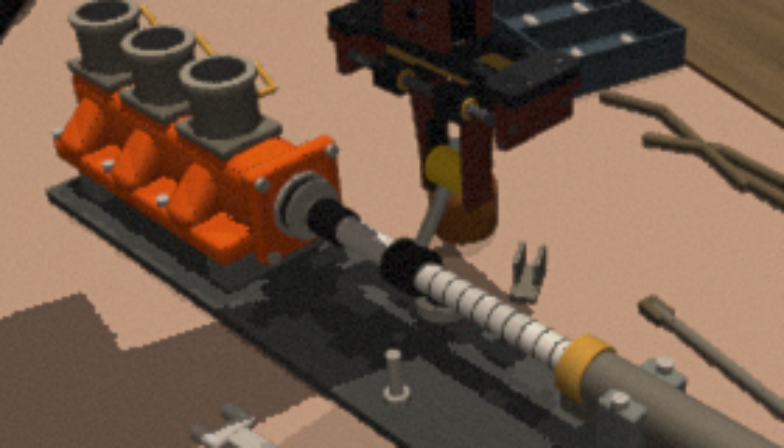

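The lever is at 1.39, and s held at 302.5 mm, about 4.8 mm of compression. Letting go and backing off straight up.

```bash
python3 - <<'E'
from h import *
command_gripper(0.8);print(st())
p=np.array(get_tcp_pos());movel(p+[0,0,.02],Q,v=.08);movel(p+[0,0,.14],Q,v=.12);print(st())
move_pose([.40,-.30,.30],Q);wait(.3);print(st())
for n in C:
    i=read_camera(n);r=slice(100,260) if n=="side" else slice(150,310);q=slice(120,400) if n=="side" else slice(150,430)
    cv2.imwrite(f"pics/{n}7f.png",i[:,:,::-1]);cv2.imwrite(f"pics/{n}7.png",cv2.resize(i[r,q,::-1],None,fx=2.8,fy=2.8))
for a in(1.3,1.39): print(a,proj("side",tcp(a,.3025)+[0,0,.019]),proj("top",tcp(a,.3025)+[0,0,.019]))
print(knobpx(cv2.imread("pics/side7f.png")[:,:,::-1].copy()))
E
```

```text
('t21.55', 's,x,z', array([302.76,  47.35,  38.89]), 'F', array([ 0.12, -0.61,  0.56]), 'w 0.8004')
('t23.10', 's,x,z', array([302.87,  46.83, 178.05]), 'F', array([ 1.03, -0.02, -0.33]), 'w 0.7981')
('t24.88', 's,x,z', array([ -19.28, -184.14,  214.94]), 'F', array([ 0.83,  0.57, -0.04]), 'w 0.7982')
1.3 (np.float64(281.4307787352398), np.float64(159.80519899266972)) (np.float64(258.4108539670738), np.float64(206.1664305012151))
1.39 (np.float64(283.48960952777054), np.float64(160.51727761126665)) (np.float64(257.8046650845532), np.float64(203.5049124499734))
(array([272, 153,  18,  16, 206], dtype=int32), array([280.66019417, 160.66504854]), ((280.43603515625, 160.8520050048828), (18.33576011657715, 13.505852699279785), 10.304845809936523))
```

View pics/side7.png

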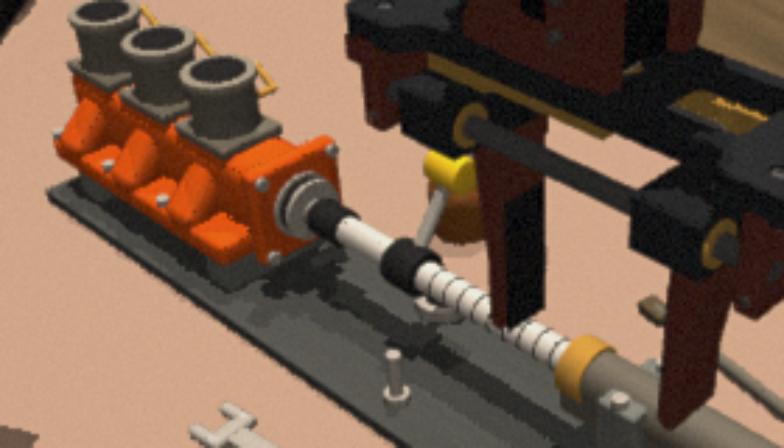

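View pics/top7.png

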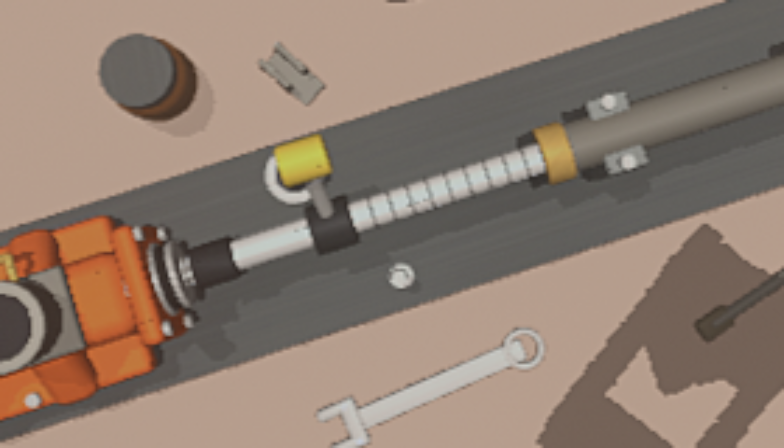

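The pictures show the pad seated on the ring, in the side crop at (300,200) and the top crop at (172,275). In the top crop the knob is at (303,161). The rod hasn't moved since release, the lever is past 1.1, and the loose parts are where they were. Handing in.

```bash
python3 - <<'E'
from h import *
t=read_camera("top");a=cv2.imread("pics/top7f.png")[:,:,::-1];print("change near knob",np.abs(t[185:225,210:330].astype(int)-a[185:225,210:330]).mean())
job_done();print(get_time())
E
```

```text
change near knob 0.4679861111111111
the job is handed in; nothing more can be done
the job is handed in; nothing more can be done
```

The job is handed in: the rod is locked with its pad pressed on the port ring, at an estimated 9 to 10 N. It took about 25 s on the robot's clock.

- **What I did:** I gripped the knob, swung the lever back to free the rod, and slid it out until the pad touched the ring at s ≈ 297.8 mm. I pressed about 4.7 mm further, swung the lever to lock with the pad still pressed, then let go and backed off.
- **Pad force:** I estimated this from the wrist force and from the spring travel, and could not measure it after release. The wrist force read −11.9 N at most while pressing, against a drag of about −1.5 N. The expected drag was 3 N, so either the sensor has a small offset or the rod drags less than stated. The two estimates differed by up to 1 N, and the force slope was uneven (1 to 5 N/mm between steps).
- **Lever angle:** The tool position gave 1.39 at the end of the swing, but the last top picture suggests about 1.3. Part of that gap is a 1–2 mm error in my axis position, and the knob may also have slipped a little. Both readings are well past the 1.1 needed for full hold.
- **Last checks:** After release the knob's picture position agreed with the rod's position to within about 1 mm, and two pictures in a row showed no motion. The loose parts in the cropped final views looked undisturbed; I did not check the full frames. The robot was touching nothing.

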